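Set the cap selector to gold and start the capper

ROBOT

A 6-joint arm with a two-finger parallel gripper is mounted at the origin on the work surface. World frame = base frame: x ahead of the robot, y to its left, z up, the work surface at z = 0. Lengths are in m, angles in rad, forces in N, time in s.
With the tool pointing down it reaches from about 0.25 to 0.775 m from the base axis. Payload 4 kg.
Tool frame: the origin (TCP) lies on the centre line of the jaws, within the pads' length; the fingertips stand 19 mm ahead of it and the grasp point (between the pads) is the TCP; z points along the fingers, x is the direction in which the jaws open and shut, and the axes are right-handed (so a half turn about z gives the same grasp; the last joint's range is limited). The gripper opens to 85 mm and grips with 20 to 120 N. Pads are 22 mm wide; open, the fingers measure 114 mm over their backs; the gripper's body (76 mm by 85 mm) begins 54 mm behind the grasp point. The pads swing forward as they close: fully open they stand 13 mm farther back than shut.
Start: joints at [1.066, 0.087, 1.371, -0, 1.684, -0.103], TCP at [0.215, 0.506, 0.219] pointing down, gripper open.
Joint ranges: [-3.1, 3.1], [-0.76, 2.03], [0.27, 2.55], [-1.08, 4.22], [0.17, 2.65], [-2.57, 2.57]. Speed limits (rad/s): [2.79, 2.79, 3.14, 3.14, 3.14, 3.14].

INTERFACE

Orientations are given as a 3x3 rotation matrix whose columns are the frame's x, y, z axes.
In Python, from workcell import r gives the robot as it stands. The module is installed in compiled form; this text tells all that it offers.
- The arm moves only by the tool servo_tool, never from a script. Its argument "plan" is a list of rows, each an object with "xyz": the shift along the tool's x, y, z in mm, a list of three; "turn": the turn about the tool's z in rad. A call has 1 to 8 rows; each row shifts and turns the commanded pose from where the row before left it, along the tool's axes as they then stand; what a row does not reach is not made up. A row lasts 1/10 s, in which the tool goes at most 50 mm and 8.59 degrees, less where a joint would pass 70% of its speed; a pose out of reach is approached as far as the arm can. A call is refused whole if a number of a shift passes 50 or a number of a turn 0.15, either way. A call with a gripper value outside its range is refused whole. "claw" is the opening, from 0 (shut) to 1 (fully open), set as the call begins (left out, the last holds). The fingers move at their own pace and stop on an object; "force" is the grip in N (left out, the last holds). Time passes only in rows, so rows that do not move let the fingers close. It gives the time, the measured TCP pose, the force and the opening at its end, in the units of the state.
- r.observe(): the state, without advancing time (a new reading comes with each control period).
- r.snapshot(name): name is "scene" or "top"; returns the picture (400x640x3 uint8, blue, green, red); there is no depth.
- r.get_calibration(name): a dict with "fov_y" (degrees; the focal length in pixels is half the picture's height over the tangent of half this angle, whatever the lens; pixels are square), "cx", "cy" (the principal point, pixels), "eye" and "attitude" of the camera in the world. Camera axes: x right, y up, looking along -z (the intrinsics and any distortion apply to the point x, -y, -z); pixel columns grow to the right and rows downward; lengths in m; the calibration is good to about 2 mm. A picture is of the moment at which its call begins. get_calibration takes no time and is no camera call.
- r.sign_off(): hands the job in, once; it reports no verdict.
Trained networks look in the newest picture that a camera, given by its name, has taken for a name from the list of things; names that differ only in an ending like _2 or _b are one class to them, and where a whole thing is asked for, a point or a joint stands for the part that bears it (a point fixed in the world has none). Each returns a list of dicts, best first, with "p" (0 to 1); they miss things now and then, are a little off and sometimes report something else, mostly with a low value. They report only what shows in the picture. A call takes as long as a camera call.
- r.search_frame(camera, query): "at" ([x, y, z] in m, in the coordinates of the camera as it stood for that picture, good to about 4 mm: the middle of the surface that is visible of it).
- r.cut_out(camera, query): "pixels" (400x640 bool, what is visible of it).
- r.tip_of(camera, query): "at" ([x, y, z] in m, in the coordinates of the camera as it stood for that picture, good to about 4 mm: a listed point, or the origin of a listed thing).
The state is a dict: "t": time; "joint_pos": joint angles; "qd": joint speeds; "joint_efforts": joint torques, N m; "tool_pos": TCP position; "tool_rot": TCP orientation; "wrist_force": force on the tool from outside, world axes, zero at the start; "torque": the same for the moment, N m; "width": finger opening in m.
Only numpy, scipy, OpenCV 4.12 (cv2) and the standard library are available. Lean on these libraries where they do the work, as an engineer would, in place of code of your own. Each camera call takes 0.05 s, during which the arm holds its last target.

TASK

The next carton takes gold caps. With the fingertips, gently push the blue tab of the console's rotary selector round, notch by notch, until it rests in the notch pointing at the gold sample cap on the console; then press the green start button all the way down and let it come back up. Do not press the button before the selector is set, push the tab without gripping it, and leave the bottles and the tape roll where they stand.

Things in the scene. Friction and masses are not known exactly. Their poses are not given: they have to be found in the camera images.
- console: Flat white control box with an aluminium top panel, 330 x 330 mm, panel 60 mm above the table, fixed. Origin: on the table, 5 mm short of the centre of its footprint along its x axis. Its x axis points from the button to the dial and, continuing, along the middle of the dial's travel; y to the left of that, z up. Place and yaw vary
- dial_axis (a point): Centre of the rotary selector's grey disc (radius 88 mm, a low 6 mm hub of radius 22 mm in the middle), on its upper face, 77 mm above the table and 20 mm along the console's x axis from its origin. The disc turns about the vertical through this point
- dial (a joint): Selector angle, rad: 0 with the tab along the console's x axis, positive anticlockwise from above, stops at +-1.9. A detent has a notch every 30 degrees, one at 0: crossing the crest half-way between notches takes 1 to 3 N at the tab, then the dial jumps by itself into the next notch, ahead of the finger, and stays. Starts in the notch at -30, 0 or +30 degrees (grey dots, no caps)
- tab: The blue tab: an upright fin on the disc, 30 mm long radially, 10 mm thick along the direction of travel, 35 mm tall; its inner end is 55 mm and its outer end 85 mm from the dial's axis. Origin: centre of its foot, on the disc's upper face, 70 mm from the axis; x axis points outward from the dial's axis, z up. Its top is 112 mm above the table. Nothing else on the panel is as tall
- aim (a point): The point at which the tab points: straight out from the axis through the tab, 115 mm from the axis, 77 mm above the table, turning with the dial. With the selector on a cap it lies over the middle of that cap
- gold_cap: gold (brass-coloured) sample cap, 31 mm diameter, 18 mm tall, fixed upright on the console panel 115 mm from the dial's axis, at one of four seats that are 60 or 90 degrees to either side of the middle of the dial's travel; which cap has which seat changes. Origin: centre of its underside, 61 mm above the table. The target
- white_cap: white sample cap, 31 mm diameter, 18 mm tall, fixed upright on the console panel 115 mm from the dial's axis, at one of four seats that are 60 or 90 degrees to either side of the middle of the dial's travel; which cap has which seat changes. Origin: centre of its underside, 61 mm above the table
- red_cap: red sample cap, 31 mm diameter, 18 mm tall, fixed upright on the console panel 115 mm from the dial's axis, at one of four seats that are 60 or 90 degrees to either side of the middle of the dial's travel; which cap has which seat changes. Origin: centre of its underside, 61 mm above the table
- black_cap: black sample cap, 31 mm diameter, 18 mm tall, fixed upright on the console panel 115 mm from the dial's axis, at one of four seats that are 60 or 90 degrees to either side of the middle of the dial's travel; which cap has which seat changes. Origin: centre of its underside, 61 mm above the table
- start (a joint): Green start button, m pressed: 0 up, 0.006 fully down; a spring of 4 N at the bottom returns it
- start_top (a point): Centre of the top of the green start button (radius 16 mm, in a black housing), 110 mm from the console's origin against the console's x axis; pressed straight down
- bottle_a: Loose amber bottle with a gold screw cap, 50 mm diameter, 106 mm tall, standing on the table beside the console. Origin: centre of its underside. Only stands by: do not disturb it
- bottle_b: A second bottle, the same. Only stands by: do not disturb it
- tape: Loose yellow roll of tape, 90 mm diameter, 48 mm tall, standing flat on the table beside the console. Origin: centre of its underside. Only stands by: do not disturb it

How it is judged:
On the way, in this order (a step that is already met when the one before it is completed fails the run):
1. the selector rests at the gold cap (horizontal distance between aim and gold_cap below 0.015 m and velocity of joint dial between -0.1 and 0.1 rad/s), for 0.3 s.
2. the start button is pressed down (value of joint start above 0.0045 m), for 0.05 s.
At the end, for the whole second after the job is handed in: The selector rests with its aim point within 15 mm (7.5 degrees) of the gold cap's centre, the start button has been pressed at least 4.5 mm after that and is up again (under 1.5 mm), and both bottles and the tape roll are within 20 mm of where they stood (horizontal distance between aim and gold_cap below 0.015 m and velocity of joint dial between -0.05 and 0.05 rad/s and value of joint start below 0.0015 m and distance of each of bottle_a, bottle_b, tape from where it was at the start of the episode below 0.02 m); the robot touches nothing.
It fails at once if the start button is pressed while the selector is not at the gold cap (value of joint start above 0.003 m and horizontal distance between aim and gold_cap above 0.015 m).
It fails at once if the tab is gripped or shoved with more than 16 N (contact force between the fingers and tab above 16 N).
It fails at once if a bottle is moved by more than 20 mm, or lifted (distance of bottle_a from where it was at the start of the episode above 0.02 m).
It fails at once if a bottle is moved by more than 20 mm, or lifted (distance of bottle_b from where it was at the start of the episode above 0.02 m).
It fails at once if the tape roll is moved by more than 20 mm, or lifted (distance of tape from where it was at the start of the episode above 0.02 m).
It also fails if it takes over 45 s, if anything falls off the work surface, if the arm or the gripper's body presses on something with over 40 N, if the wrist force passes 120 N, or if a joint passes its speed limit or range.

## Working session

There is one attempt and no reset: what is moved stays moved. The work goes in short steps, Python scripts to look and compute and a tool call to move; the robot and the scene stay as the last step left them, time stands still between calls to the robot, and variables do not carry over. Pictures are saved under pics/ and viewed, and the job is handed in when it is done.

Besides the shell and the picture viewer there is one more tool, called by a JSON object that holds its "api" and its "payload". servo_tool: Moves the arm, as the interface text tells. Its arguments: {"type":"object","properties":{"plan":{"type":"array"},"claw":{"type":"number"},"force":{"type":"number"}},"required":["plan"]}

```bash
mkdir -p pics
cat > h.py <<'E'
import numpy as np, cv2
from workcell import r
def w(cam,p):
    c=r.get_calibration(cam); return np.array(c["eye"])+np.array(c["attitude"])@np.array(p)
def pix(cam,P):
    c=r.get_calibration(cam); q=np.array(c["attitude"]).T@(np.array(P)-np.array(c["eye"]))
    f=200/np.tan(np.radians(c["fov_y"]/2)); return c["cx"]+f*q[0]/-q[2], c["cy"]-f*q[1]/-q[2]
E
python3 - <<'E'
from h import *
np.set_printoptions(precision=4,suppress=True)
for c in("scene","top"):
    cv2.imwrite(f"pics/{c}0.png",r.snapshot(c)); print(c,r.get_calibration(c))
    for q in("console","dial_axis","tab","aim","gold_cap","white_cap","red_cap","black_cap","start_top","bottle_a","tape"):
        print(q,[(round(d["p"],2),w(c,d["at"])) for d in r.tip_of(c,q)[:3]])
print(r.observe())
E
```

```text
scene {'fov_y': 44.25119998082168, 'cx': 320.0828396991892, 'cy': 202.43546677869628, 'eye': array([1.7146, 0.0288, 0.868 ]), 'attitude': array([[ 0.0373, -0.5678,  0.8223],
       [ 0.9992,  0.0307, -0.0242],
       [-0.0115,  0.8226,  0.5685]])}
console [(0.73, array([0.5442, 0.0848, 0.0022]))]
dial_axis [(0.78, array([0.5702, 0.0879, 0.0723])), (0.52, array([0.5428, 0.1991, 0.0641]))]
tab [(0.68, array([0.6243, 0.1286, 0.0753]))]
aim [(0.62, array([0.661 , 0.1603, 0.078 ])), (0.4, array([0.4378, 0.0664, 0.0806]))]
gold_cap [(0.54, array([ 0.6404, -0.0047,  0.0624])), (0.28, array([0.543 , 0.2008, 0.0629]))]
white_cap [(0.63, array([0.5466, 0.2002, 0.0594]))]
red_cap [(0.65, array([ 0.6593, -0.1779, -0.0025])), (0.62, array([ 0.6416, -0.0061,  0.0643])), (0.44, array([0.605 , 0.1937, 0.0597]))]
black_cap [(0.63, array([ 0.5852, -0.0272,  0.0565])), (0.42, array([0.6053, 0.1942, 0.0585]))]
start_top [(0.5, array([0.4368, 0.0653, 0.0802]))]
bottle_a [(0.9, array([ 0.4816,  0.3004, -0.0035])), (0.71, array([0.5971, 0.3316, 0.003 ]))]
tape [(0.89, array([ 0.6581, -0.1755,  0.0021]))]
t
[... 818 characters left out ...]
0.4826, 0.3004, 0.002 ])), (0.69, array([ 0.5975,  0.3323, -0.0012])), (0.32, array([ 0.5835, -0.0292,  0.0627]))]
tape [(0.59, array([ 0.6576, -0.1806,  0.0037]))]
{'t': 1.2, 'joint_pos': array([ 1.0659,  0.0872,  1.3707,  0.    ,  1.6836, -0.1031]), 'qd': array([ 0.0007, -0.0003,  0.0008,  0.0011,  0.0012, -0.001 ]), 'joint_efforts': array([  0.0002, -35.173 , -31.3462,  -0.0003,   0.0005,   0.    ]), 'tool_pos': array([0.2151, 0.5062, 0.2194]), 'tool_rot': array([[ 0.3911,  0.9204,  0.    ],
       [ 0.9204, -0.3911,  0.0001],
       [ 0.0001, -0.    , -1.    ]]), 'wrist_force': array([ 0.8025, -0.2485, -0.3206]), 'torque': array([-0.0411,  0.0149,  0.0494]), 'width': 0.08509061356033462}
```

View pics/scene0.png

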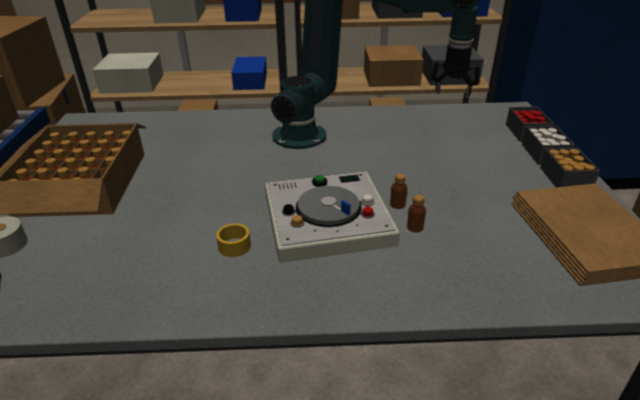

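View pics/top0.png

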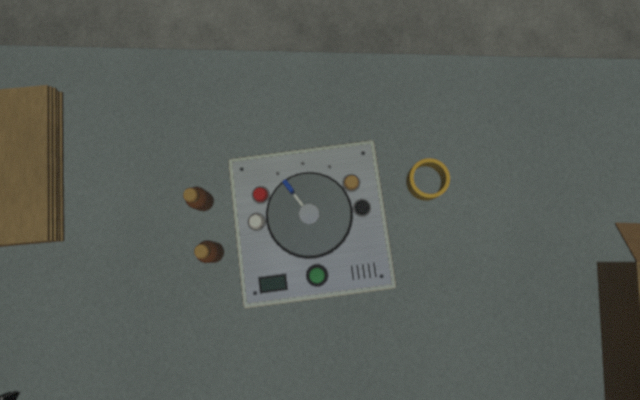

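The top view shows the tab at about px (288,186) pointing up-left, the gold cap at (351,182), black at (362,207), red at (260,195), white at (256,222) and the button at (317,275). The scene view agrees. Next I fit the console pose.

```bash
cat >> h.py <<'E'
def grab(cam,name):
    im=r.snapshot(cam); cv2.imwrite(f"pics/{name}.png",im); return im
E
python3 - <<'E'
from h import *
from scipy.optimize import least_squares
P=[(0,0,.5695,.0895),(-130,None,.4368,.0654),('g',-60,.6405,-.006),('b',-90,.5845,-.0278),('r',60,.604,.195),('w',90,.5455,.2005)]
def f(v):
    x,y,a=v;o=[]
    for k,t,px,py in P:
        if k==0:q=(x,y)
        elif k==-130:q=(x-.13*np.cos(a),y-.13*np.sin(a))
        else:
            b=a+np.radians(t);q=(x+.115*np.cos(b),y+.115*np.sin(b))
        o+=[q[0]-px,q[1]-py]
    return o
s=least_squares(f,[.57,.09,.17],loss='soft_l1',f_scale=.003);x,y,a=s.x
print(x,y,np.degrees(a),np.round(np.array(f(s.x)).reshape(-1,2)*1000,1))
im=cv2.imread("pics/top0.png")
im=cv2.resize(im,None,fx=1,fy=1)
def mk(z,rr,b):
    u=pix("top",[x+rr*np.cos(b),y+rr*np.sin(b),z]);return u
big=cv2.resize(im[120:320,200:440],None,fx=3,fy=3,interpolation=cv2.INTER_CUBIC)
for z,rr,t in[(.077,0,0),(.079,.115,-60),(.079,.115,-90),(.079,.115,60),(.079,.115,90),(.112,.07,30),(.08,.13,180)]:
    u=mk(z,rr,a+np.radians(t));cv2.drawMarker(big,(int((u[0]-200+.5)*3),int((u[1]-120+.5)*3)),(255,0,255),0,10)
cv2.imwrite("pics/fit.png",big)
E
```

```text
0.5657163826583599 0.08670131812354605 9.702843676177665 [[-3.8 -2.8]
 [ 0.8 -0.6]
 [-1.3  4.2]
 [ 0.6  1.1]
 [ 1.6 -0.4]
 [ 0.8 -0.4]]
```

View pics/fit.png

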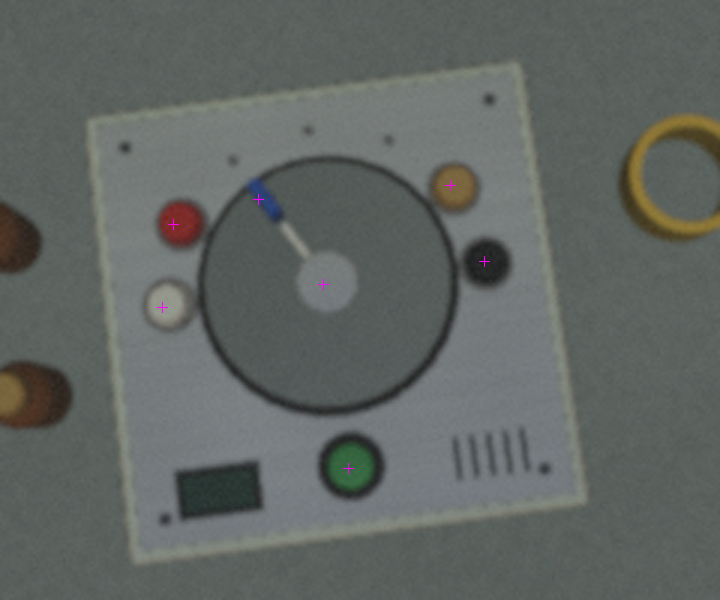

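The fit is within about 2 mm on the caps and button. The tab is at +30° and gold at -60°, so I need three notches clockwise. I'll move the shut fingers above the anticlockwise side of the tab.

{"api": "servo_tool", "payload": {"plan": [{"xyz":[-15,40,0],"turn":0.035},{"xyz":[-15,41,0],"turn":0},{"xyz":[-15,41,0],"turn":0},{"xyz":[-15,41,0],"turn":0},{"xyz":[-15,41,0],"turn":0},{"xyz":[-15,41,0],"turn":0},{"xyz":[-15,41,0],"turn":0},{"xyz":[-15,41,0],"turn":0}], "claw": 0, "force": 20}}

```text
t: 2.0
tool_pos: [0.4627, 0.2588, 0.2196]
tool_rot: [[0.423, 0.906, 0.001], [0.906, -0.423, 0.0], [0.001, 0.0, -1.0]]
wrist_force: [-0.4, 0.5, -0.2]
width: -0.0001
```

{"api": "servo_tool", "payload": {"plan": [{"xyz":[-15,41,0],"turn":0},{"xyz":[-15,41,0],"turn":0},{"xyz":[-15,41,0],"turn":0},{"xyz":[-15,40,0],"turn":0},{"xyz":[0,0,0],"turn":0},{"xyz":[0,0,0],"turn":0},{"xyz":[0,0,0],"turn":0}]}}

```text
t: 2.7
tool_pos: [0.5834, 0.1376, 0.2195]
tool_rot: [[0.422, 0.906, -0.0], [0.906, -0.422, 0.001], [0.0, -0.001, -1.0]]
wrist_force: [1.0, 1.2, 0.2]
width: -0.0003
```

```bash
cat > st.py <<'E'
from h import *
import sys
np.set_printoptions(precision=4,suppress=True)
A=np.array([.566,.086])
o=r.observe();p=o["tool_pos"];d=p[:2]-A;R=o["tool_rot"]
print(o["t"],p,"r",np.hypot(*d),"a",np.degrees(np.arctan2(d[1],d[0])),"yawx",np.degrees(np.arctan2(R[1,0],R[0,0])),"F",o["wrist_force"],"w",o["width"])
for g,(gx,gy) in {"a65":A+.07*np.array([np.cos(np.radians(65)),np.sin(np.radians(65))])}.items():
    print("to a65 tool mm",R.T@np.array([gx-p[0],gy-p[1],.114-p[2]])*1000)
if len(sys.argv)>1:
    grab("scene",sys.argv[1]+"_s0");grab("top",sys.argv[1]+"_t0")
    a=cv2.imread(f"pics/{sys.argv[1]}_s0.png")[140:280,220:440];b=cv2.imread(f"pics/{sys.argv[1]}_t0.png")[120:310,200:420]
    a=cv2.resize(a,(600,382),interpolation=3)[:, :];b=cv2.resize(b,(600,518),interpolation=3)
    h=300;im=np.hstack([cv2.resize(a,(400,260)),cv2.resize(b,(400,345))[:260] if 0 else cv2.resize(b,(301,260))])
    cv2.imwrite(f"pics/{sys.argv[1]}.png",im)
E
python3 st.py m1
```

```text
2.7 [0.5834 0.1376 0.2195] r 0.0544858160705723 a 71.32750067738482 yawx 65.02155289276342 F [1.044  1.1614 0.1653] w -0.0002503438440461326
to a65 tool mm [ 15.8073   6.0734 105.4563]
```

View pics/m1.png

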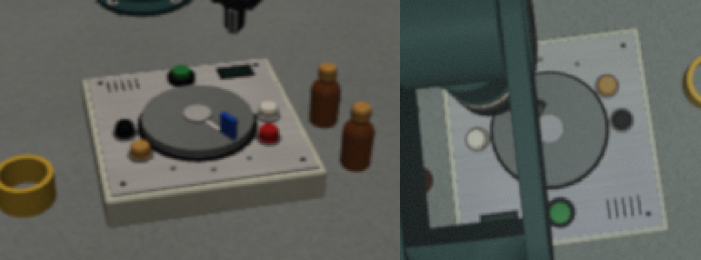

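The gripper is above the scene. The scene view is clear, but the arm now hides the tab in the top view. I'll correct by +16/+6 mm and go down.

{"api": "servo_tool", "payload": {"plan": [{"xyz":[16,4,0],"turn":0},{"xyz":[0,0,25],"turn":0},{"xyz":[0,0,25],"turn":0},{"xyz":[0,0,20],"turn":0},{"xyz":[0,0,15],"turn":0},{"xyz":[0,0,0],"turn":0},{"xyz":[0,0,0],"turn":0}]}}

```text
t: 3.5
tool_pos: [0.5944, 0.1502, 0.1351]
tool_rot: [[0.422, 0.906, 0.001], [0.906, -0.422, 0.0], [0.001, 0.001, -1.0]]
wrist_force: [0.0, -0.2, 0.6]
width: 0.0
```

```bash
python3 st.py m2
```

```text
3.5 [0.5944 0.1502 0.1351] r 0.07022780824281415 a 66.16239140231332 yawx 65.01894621279033 F [ 0.0267 -0.2086  0.6145] w 4.148242399852097e-05
to a65 tool mm [-0.2254  1.4117 21.0972]
```

View pics/m2.png

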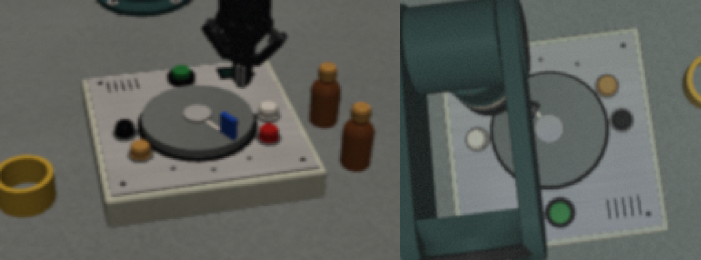

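```bash
python3 -c "
from h import *
for z in(.103,.116,.129):
  u=pix('scene',[.5944,.1502,z]);print(z,(u[0]-220)*400/220,(u[1]-140)*260/140)
u=pix('scene',[.566+.07*np.cos(np.radians(39.7)),.086+.07*np.sin(np.radians(39.7)),.112]);print((u[0]-220)*400/220,(u[1]-140)*260/140)"
```

```text
0.103 240.06595745172942 108.90161052887672
0.116 240.28489254261783 101.63504823815242
0.129 240.5062350588693 94.28858232718119
228.72151699779022 114.00541185201413
```

Run:
```python
from h import *
im=cv2.imread("pics/m2_s0.png")
b=cv2.resize(im[140:240,290:410],None,fx=6,fy=6,interpolation=3)
b=np.clip(b.astype(float)*2,0,255).astype('uint8')
for z in(.116,.135):
    u=pix('scene',[.5944,.1502,z]);cv2.drawMarker(b,(int((u[0]-290+.5)*6),int((u[1]-140+.5)*6)),(255,0,255),0,14)
cv2.imwrite("pics/z2.png",b)
```

```text
(no output)
```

View pics/z2.png

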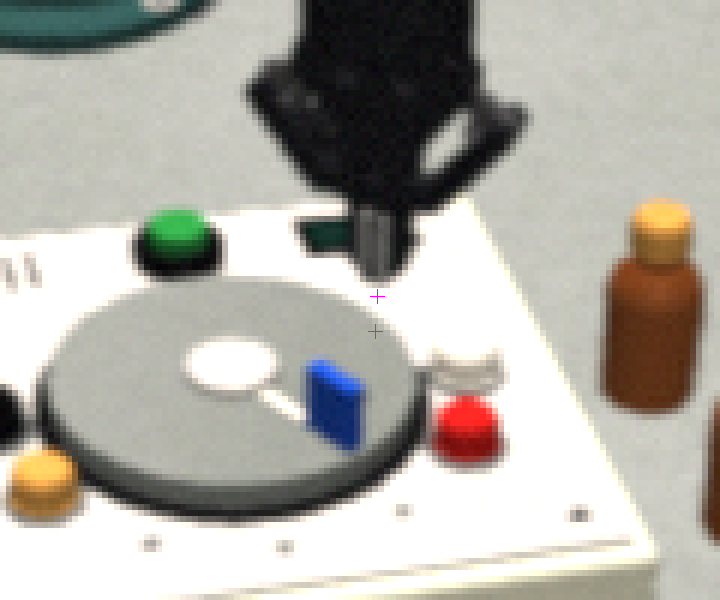

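Run:
```python
from h import *
im=cv2.imread("pics/m2_t0.png")
b=cv2.resize(im[130:250,230:370],None,fx=5,fy=5,interpolation=3)
b=np.clip(b.astype(float)*2,0,255).astype('uint8')
def m(b,cam,P,ox,oy,s):
    u=pix(cam,P);cv2.drawMarker(b,(int((u[0]-ox+.5)*s),int((u[1]-oy+.5)*s)),(255,0,255),0,14)
g=[[.5944,.1502,.116],[.5944,.1502,.135],[.566,.086,.077],[.566-.13*np.cos(.17),.086-.13*np.sin(.17),.08],[.566+.07*np.cos(np.radians(39.7)),.086+.07*np.sin(np.radians(39.7)),.112]]
for q in g: m(b,'top',q,230,130,5)
im=cv2.imread("pics/m2_s0.png")
c=cv2.resize(im[140:260,290:410],None,fx=5,fy=5,interpolation=3)
c=np.clip(c.astype(float)*2,0,255).astype('uint8')
for q in g: m(c,'scene',q,290,140,5)
cv2.imwrite("pics/z3.png",b);cv2.imwrite("pics/z4.png",c)
o=r.observe();print(o["t"],o["tool_pos"],o["joint_pos"])
```

```text
3.6 [0.59525522 0.15007421 0.13635014] [ 1.54595848e-01  2.54921141e-01  1.34264416e+00  7.88636190e-05
  1.54071547e+00 -9.79760481e-01]
```

View pics/z3.png

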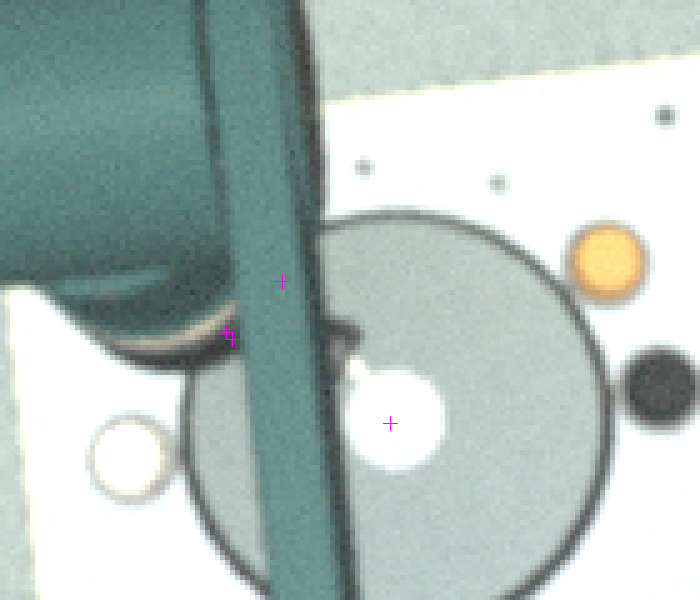

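View pics/z4.png

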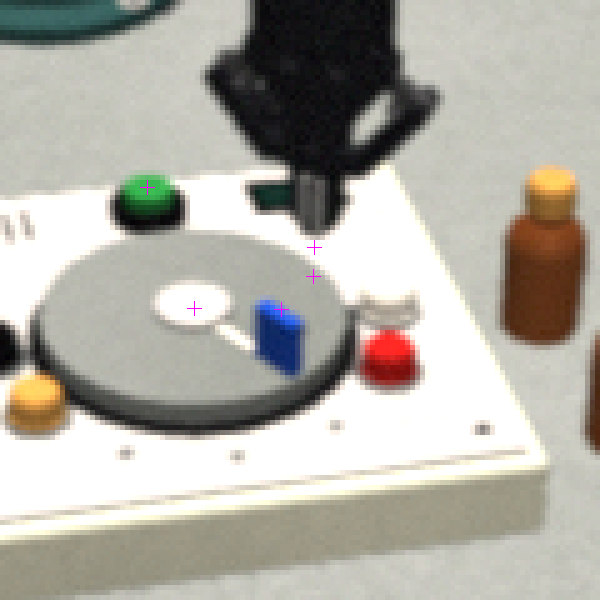

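Run:
```python
from h import *
im=cv2.imread("pics/m2_s0.png")
c=cv2.resize(im[150:210,320:380],None,fx=10,fy=10,interpolation=0)
cv2.imwrite("pics/z5.png",c)
im=cv2.imread("pics/m2_s0.png")
b=np.clip(cv2.resize(im[0:250,240:440],None,fx=3,fy=3).astype(float)*2.5,0,255).astype('uint8')
t=cv2.imread("pics/m2_t0.png")
d=np.clip(cv2.resize(t[50:250,150:350],None,fx=3,fy=3).astype(float)*2,0,255).astype('uint8')
for z in np.arange(.1,.45,.05):
    for i,cam,ox,oy in((b,'scene',240,0),(d,'top',150,50)):
        u=pix(cam,[.5952,.15,z]);cv2.circle(i,(int((u[0]-ox+.5)*3),int((u[1]-oy+.5)*3)),3,(255,0,255),-1)
cv2.imwrite("pics/z6.png",b[:600]);cv2.imwrite("pics/z7.png",d)
```

```text
(no output)
```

View pics/z5.png

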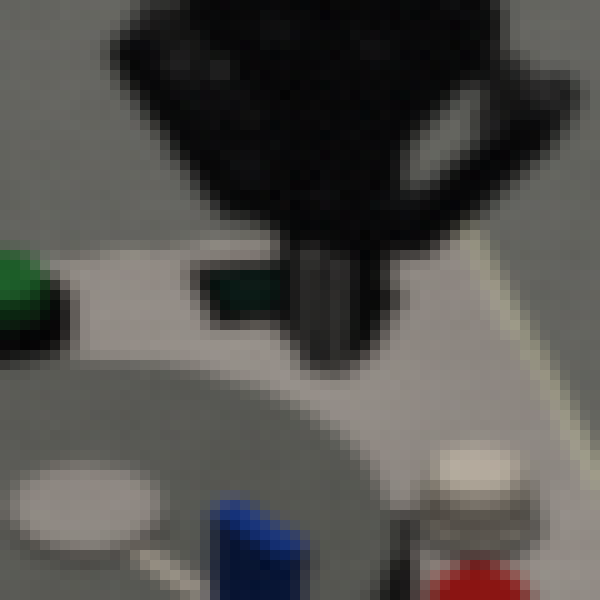

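View pics/z6.png

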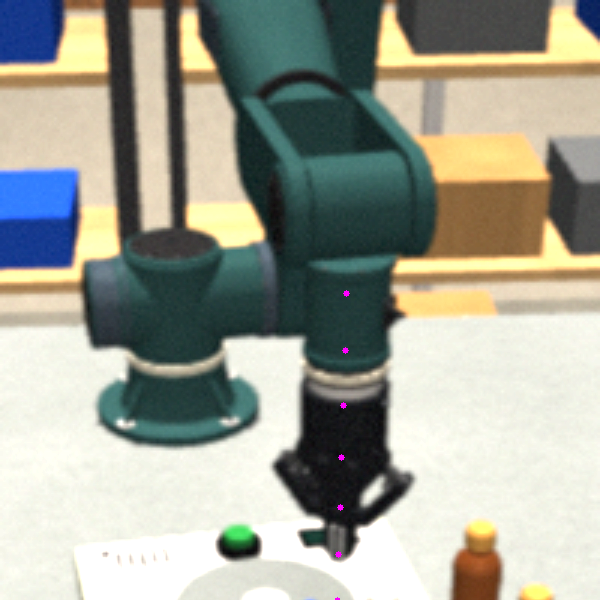

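View pics/z7.png

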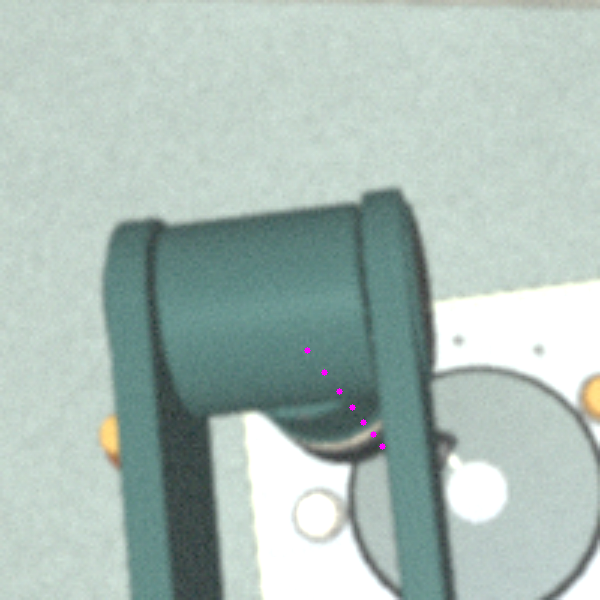

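Run:
```python
from h import *
print("base",pix('scene',[0,0,0]))
im=cv2.imread("pics/m1_s0.png")
out=[]
for f,P,ox,oy in(("m1_s0",[.5834,.1376,.2005],290,90),("scene0",[.215,.506,.2004],400,20)):
    i=cv2.imread(f"pics/{f}.png")[oy:oy+100,ox:ox+100]
    i=np.clip(cv2.resize(i,None,fx=4,fy=4).astype(float)*2.5,0,255).astype('uint8')
    for dz in(0,.013,.026):
        u=pix('scene',[P[0],P[1],P[2]+dz]);cv2.circle(i,(int((u[0]-ox+.5)*4),int((u[1]-oy+.5)*4)),2,(255,0,255),-1)
    out.append(i)
cv2.imwrite("pics/z8.png",np.hstack(out))
```

```text
base (np.float64(298.6701771806751), np.float64(135.5671661592039))
```

View pics/z8.png

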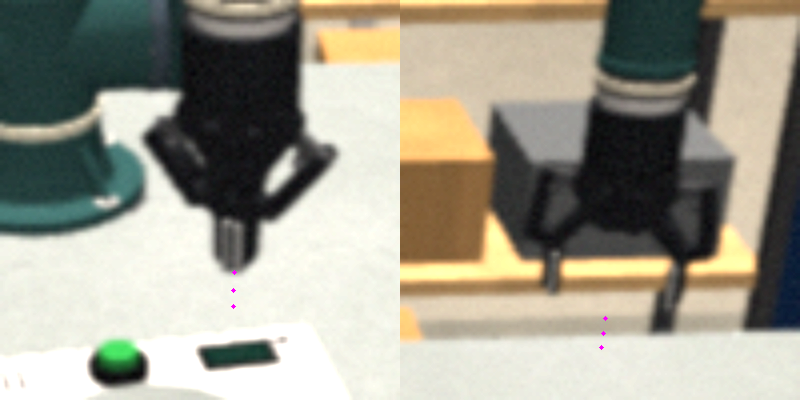

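Run:
```python
from h import *
t=cv2.imread("pics/top0.png")
d=np.clip(cv2.resize(t[340:400,0:80],None,fx=8,fy=8,interpolation=3).astype(float)*2,0,255).astype('uint8')
for s in(-.045,-.055):
  for z in(.2,.213,.226,.239):
    u=pix('top',[.215+s*.391,.506+s*.92,z]);print(s,z,u)
    u=pix('scene',[.215+s*.391,.506+s*.92,z]);print('   sc',u, (u[0]-400)*4+400,(u[1]-20)*4)
cv2.imwrite("pics/z9.png",d)
```

```text
-0.045 0.2 (np.float64(79.41692280166234), np.float64(411.99149152104593))
   sc (np.float64(436.1589366650952), np.float64(104.72956615837268)) 544.6357466603808 338.9182646334907
-0.045 0.213 (np.float64(75.00609951069853), np.float64(414.6908999557447))
   sc (np.float64(436.64004594249434), np.float64(101.06048506690182)) 546.5601837699774 324.2419402676073
-0.045 0.226 (np.float64(70.4346387889463), np.float64(417.48861793652924))
   sc (np.float64(437.1255364219708), np.float64(97.35799163762113)) 548.5021456878833 309.4319665504845
-0.045 0.239 (np.float64(65.69360251485892), np.float64(420.3901155625401))
   sc (np.float64(437.6154682231209), np.float64(93.62162738077743)) 550.4618728924836 294.4865095231097
-0.055 0.2 (np.float64(84.44537080493743), np.float64(414.55737424239936))
   sc (np.float64(433.1475954109143), np.float64(104.32681837695343)) 532.5903816436571 337.3072735078137
-0.055 0.213 (np.float64(80.12047005660034), np.float64(417.3052151769259))
   sc (np.float64(433.61419910741836), np.float64(100.6626370010223)) 534.4567964296734 322.6505480040892
-0.055 0.226 (np.float64(75.63791242067583), np.float64(420.15322397067763))
   sc (np.float64(434.08504409165005), np.float64(96.96514931479511)) 536.3401763666002 307.86059725918045
-0.055 0.239 (np.float64(70.98891718439432), np.float64(423.1069794804624))
   sc (np.float64(434.56018845567996), np.float64(93.23389912839264)) 538.2407538227199 292.93559651357054
```

View pics/z9.png

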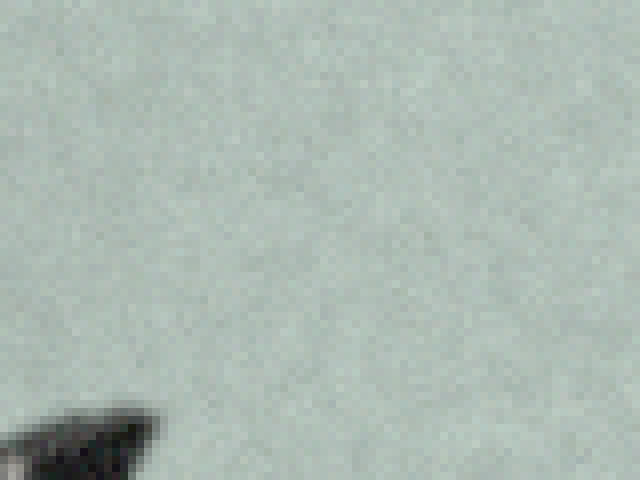

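The shut fingertip appears about 26 mm higher in the image than the reported pose predicts, and this repeats across pictures. I'll lower it in steps and check by force and picture.

{"api": "servo_tool", "payload": {"plan": [{"xyz":[0,0,8],"turn":0},{"xyz":[0,0,7],"turn":0},{"xyz":[0,0,6],"turn":0},{"xyz":[0,0,0],"turn":0},{"xyz":[0,0,0],"turn":0}]}}

```text
t: 4.1
tool_pos: [0.5942, 0.1496, 0.1129]
tool_rot: [[0.423, 0.906, -0.001], [0.906, -0.423, -0.0], [-0.0, -0.001, -1.0]]
wrist_force: [0.3, 0.3, -0.6]
width: -0.0003
```

```bash
cat > look.py <<'E'
from h import *
import sys
n=sys.argv[1]
im=grab("scene",n+"_s0");o=r.observe();p=o["tool_pos"]
c=cv2.resize(im[140:250,280:410],None,fx=6,fy=6,interpolation=3)
c=np.clip(c.astype(float)*1.6,0,255).astype('uint8')
for z in(p[2]-.019,p[2],p[2]+.007):
    u=pix('scene',[p[0],p[1],z]);cv2.circle(c,(int((u[0]-280+.5)*6),int((u[1]-140+.5)*6)),2,(255,0,255),-1)
c=c[:600]
cv2.imwrite(f"pics/{n}.png",c)
E
python3 st.py;python3 look.py m3
```

```text
4.1 [0.5942 0.1496 0.1129] r 0.06957441905663603 a 66.11601330247399 yawx 64.96777746472168 F [ 0.2847  0.3357 -0.5916] w -0.00026632474915726587
to a65 tool mm [ 0.4391  1.354  -1.0916]
```

View pics/m3.png

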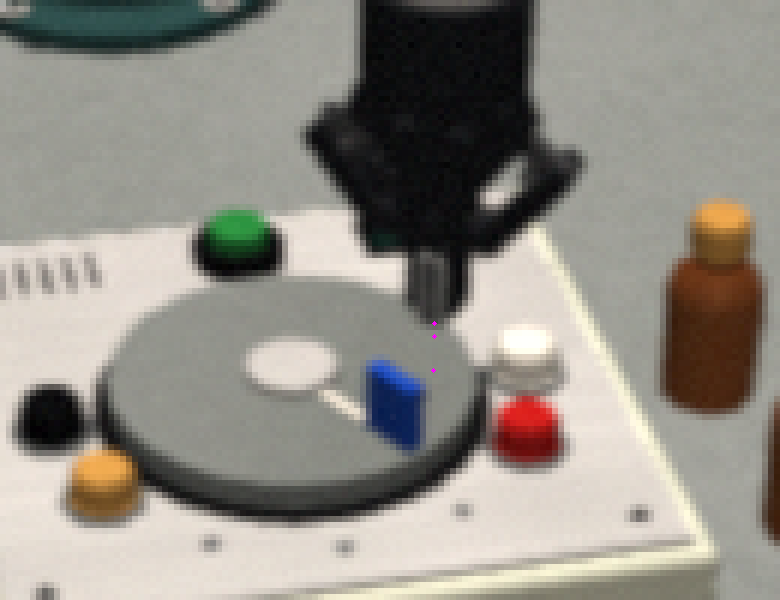

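Run:
```python
from h import *
def ray(cam,u,v):
    c=r.get_calibration(cam);f=200/np.tan(np.radians(c["fov_y"]/2))
    d=np.array(c["attitude"])@np.array([(u-c["cx"])/f,-(v-c["cy"])/f,-1]);return np.array(c["eye"]),d/np.linalg.norm(d)
def tri(a,b):
    (p,d),(q,e)=a,b
    s=np.linalg.lstsq(np.array([d,-e]).T,q-p,rcond=None)[0];A=p+s[0]*d;B=q+s[1]*e;return (A+B)/2,np.linalg.norm(A-B)
for su in((332,154),(334,154),(336,157)):
  for tu in((299,196),(301,196),(299,200)):
    print(su,tu,tri(ray("scene",*su),ray("top",*tu)))
print(pix("top",[.5944,.1502,.142]),pix("top",[.556,.15,.116]))
```

```text
(332, 154) (299, 196) (array([0.58013841, 0.0950006 , 0.23721563]), np.float64(0.0005616207286800359))
(332, 154) (301, 196) (array([0.58028781, 0.0932425 , 0.23720347]), np.float64(0.004064418979419173))
(332, 154) (299, 200) (array([0.57357276, 0.09519415, 0.23355385]), np.float64(0.0009448801930622247))
(334, 154) (299, 196) (array([0.58026714, 0.09764265, 0.23696283]), np.float64(0.005800031230925874))
(334, 154) (301, 196) (array([0.5804254 , 0.09588127, 0.23697366]), np.float64(0.009303978799607))
(334, 154) (299, 200) (array([0.57369927, 0.09785139, 0.23330007]), np.float64(0.0062138374880917994))
(336, 157) (299, 196) (array([0.58166517, 0.1005563 , 0.22843788]), np.float64(0.010445773318792033))
(336, 157) (301, 196) (array([0.58183307, 0.09877187, 0.22847102]), np.float64(0.013990293475910527))
(336, 157) (299, 200) (array([0.57502821, 0.10078436, 0.22468424]), np.float64(0.010891707684741805))
(np.float64(274.38458893155513), np.float64(195.48084127054977)) (np.float64(275.2174389071024), np.float64(216.09527645907562))
```

Triangulating a gripper knuckle gives correct xy, but z about 25 mm above the reported value. The tip is still above the tab top, so I'll continue with a guarded descent.

{"api": "servo_tool", "payload": {"plan": [{"xyz":[0,0,4],"turn":0},{"xyz":[0,0,4],"turn":0},{"xyz":[0,0,4],"turn":0},{"xyz":[0,0,0],"turn":0},{"xyz":[0,0,0],"turn":0}]}}

```text
t: 4.65
tool_pos: [0.5942, 0.1497, 0.1011]
tool_rot: [[0.423, 0.906, -0.001], [0.906, -0.423, 0.0], [-0.0, -0.0, -1.0]]
wrist_force: [0.8, 0.5, -0.7]
width: -0.0002
```

{"api": "servo_tool", "payload": {"plan": [{"xyz":[0,0,2],"turn":0},{"xyz":[0,0,2],"turn":0},{"xyz":[0,0,0],"turn":0}]}}

```text
t: 4.95
tool_pos: [0.5942, 0.1497, 0.0971]
tool_rot: [[0.423, 0.906, -0.001], [0.906, -0.423, 0.0], [-0.0, -0.0, -1.0]]
wrist_force: [-0.2, 0.2, -0.5]
width: -0.0002
```

{"api": "servo_tool", "payload": {"plan": [{"xyz":[0,0,2],"turn":0},{"xyz":[0,0,0],"turn":0}]}}

```text
t: 5.15
tool_pos: [0.5943, 0.1497, 0.0951]
tool_rot: [[0.423, 0.906, -0.0], [0.906, -0.423, -0.0], [-0.0, -0.0, -1.0]]
wrist_force: [-0.2, 0.3, 0.3]
width: -0.0
```

```bash
python3 st.py;python3 look.py m4
```

```text
5.15 [0.5943 0.1497 0.0951] r 0.06965985116594098 a 66.07452707371554 yawx 64.97458181383665 F [-0.2026  0.3243  0.2962] w -1.74873072532791e-05
to a65 tool mm [  0.3495   1.2991 -18.8983]
```

View pics/m4.png

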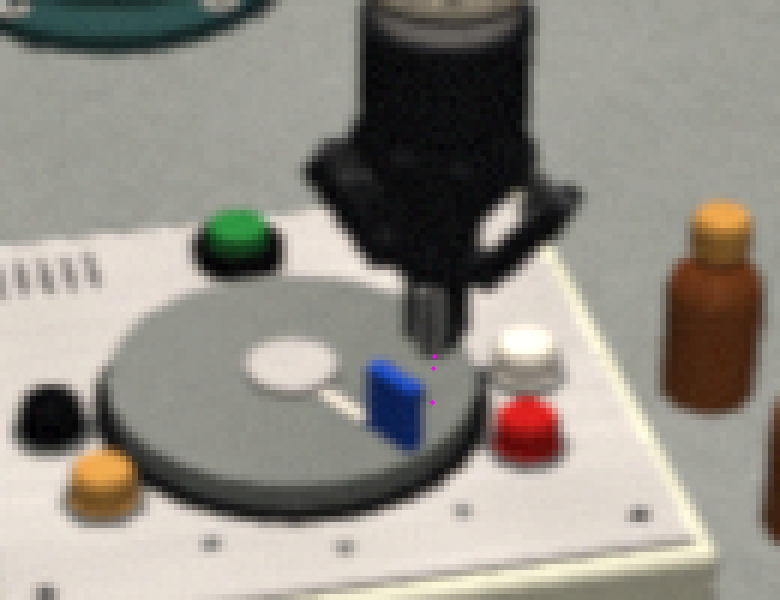

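By the stated figures the tip would already be in the disc, yet there is no contact force. So the picture is right and the tip is at about 0.102 m. I'll go 9 mm lower and start the arc.

{"api": "servo_tool", "payload": {"plan": [{"xyz":[0,0,3],"turn":0},{"xyz":[0,0,3],"turn":0},{"xyz":[0,0,0],"turn":0}]}}

```text
t: 5.5
tool_pos: [0.5939, 0.1496, 0.0886]
tool_rot: [[0.423, 0.906, -0.001], [0.906, -0.423, -0.0], [-0.001, -0.001, -1.0]]
wrist_force: [0.1, 0.0, 0.7]
width: -0.0001
```

{"api": "servo_tool", "payload": {"plan": [{"xyz":[0,0,3],"turn":0},{"xyz":[0,0,0],"turn":0}]}}

```text
t: 5.7
tool_pos: [0.5941, 0.1497, 0.0858]
tool_rot: [[0.423, 0.906, -0.001], [0.906, -0.423, -0.0], [-0.0, -0.001, -1.0]]
wrist_force: [0.2, -0.9, -0.3]
width: -0.0002
```

{"api": "servo_tool", "payload": {"plan": [{"xyz":[0,3,0],"turn":0.04},{"xyz":[0,3,0],"turn":0.04},{"xyz":[-0.1,3,0],"turn":0.04},{"xyz":[-0.1,3,0],"turn":0.04},{"xyz":[0,0,0],"turn":0}]}}

```text
t: 6.2
tool_pos: [0.6051, 0.1436, 0.0864]
tool_rot: [[0.562, 0.827, 0.0], [0.827, -0.562, 0.0], [0.0, 0.0, -1.0]]
wrist_force: [0.1, 0.1, -0.2]
width: -0.0
```

```bash
python3 st.py;python3 look.py m5
```

```text
6.2 [0.6051 0.1436 0.0864] r 0.06962332704866832 a 55.84192912796853 yawx 55.79164069069369 F [ 0.1038  0.1056 -0.1501] w -4.035471702964133e-05
to a65 tool mm [ -0.5216 -11.1355 -27.5831]
```

View pics/m5.png

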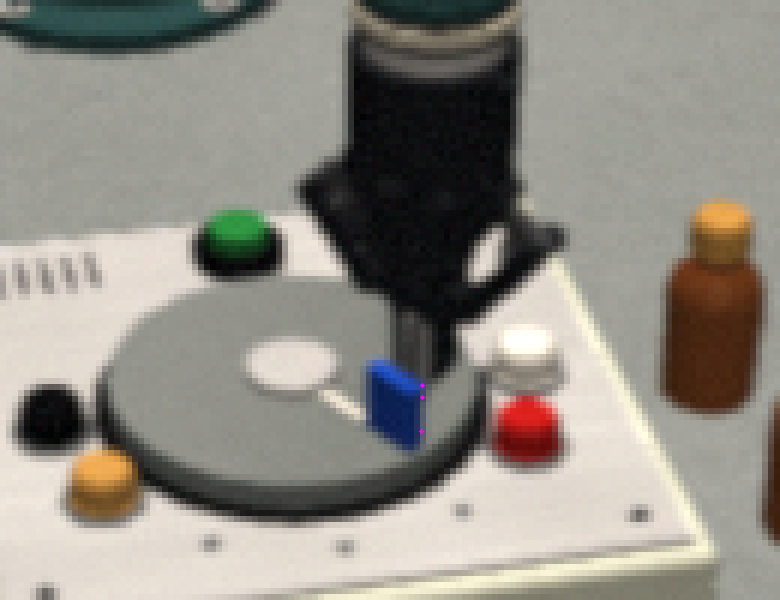

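The fingers stand just behind the tab (tip at about px (430,370) in the zoom). Pushing along the arc.

{"api": "servo_tool", "payload": {"plan": [{"xyz":[0,2.8,0],"turn":0.04},{"xyz":[0,2.8,0],"turn":0.04},{"xyz":[0,2.8,0],"turn":0.04},{"xyz":[0,2.8,0],"turn":0.04},{"xyz":[0,2.8,0],"turn":0.04},{"xyz":[0,2.8,0],"turn":0.04}]}}

```text
t: 6.85
tool_pos: [0.6172, 0.1339, 0.0864]
tool_rot: [[0.743, 0.67, -0.001], [0.67, -0.743, 0.001], [0.0, -0.002, -1.0]]
wrist_force: [-1.4, 0.4, 0.6]
width: -0.0002
```

{"api": "servo_tool", "payload": {"plan": [{"xyz":[0,2.8,0],"turn":0.04},{"xyz":[0,2.8,0],"turn":0.04},{"xyz":[0,2.8,0],"turn":0.04},{"xyz":[0,0,0],"turn":0}]}}

```text
t: 7.25
tool_pos: [0.6231, 0.1266, 0.0864]
tool_rot: [[0.817, 0.577, 0.0], [0.577, -0.817, 0.0], [0.0, 0.0, -1.0]]
wrist_force: [0.3, -0.2, 0.2]
width: 0.0005
```

```bash
python3 st.py;python3 look.py m6
```

```text
7.25 [0.6231 0.1266 0.0864] r 0.07003350761589659 a 35.40503406095032 yawx 35.21554198906084 F [ 0.2932 -0.1946  0.2376] w 0.0004734483022183294
to a65 tool mm [ -9.2771 -34.54   -27.5549]
```

View pics/m6.png

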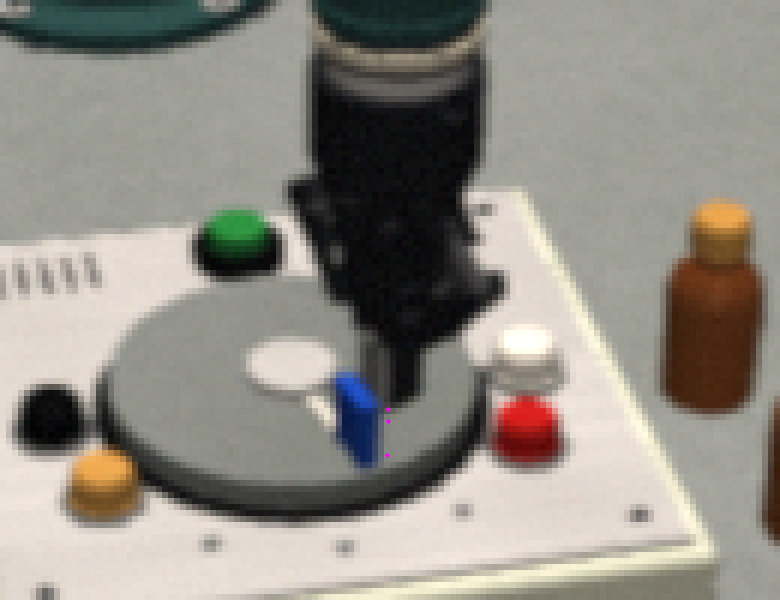

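The tab has turned part of the way (now at px (360,420) in the zoom) and the force is low. Continuing.

{"api": "servo_tool", "payload": {"plan": [{"xyz":[0,2.8,0],"turn":0.04},{"xyz":[0,2.8,0],"turn":0.04},{"xyz":[0,2.8,0],"turn":0.04},{"xyz":[0,2.8,0],"turn":0.04},{"xyz":[0,0,0],"turn":0}]}}

```text
t: 7.8
tool_pos: [0.6289, 0.1169, 0.0864]
tool_rot: [[0.898, 0.439, -0.0], [0.439, -0.898, -0.0], [-0.0, 0.0, -1.0]]
wrist_force: [0.2, 0.2, -0.2]
width: -0.0
```

```bash
python3 st.py;python3 look.py m7
```

```text
7.8 [0.6289 0.1169 0.0864] r 0.07008556921846491 a 26.168341635928765 yawx 26.05762084787913 F [ 0.1865  0.1697 -0.1522] w -2.1660437316094764e-05
to a65 tool mm [-15.6426 -43.8621 -27.596 ]
```

View pics/m7.png

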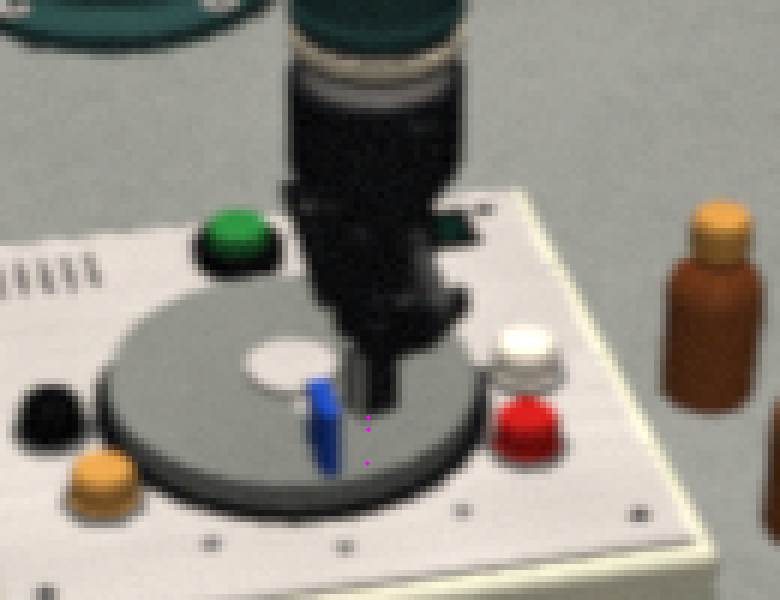

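The tab snapped into the 0° notch and the finger trails it. Next notch.

{"api": "servo_tool", "payload": {"plan": [{"xyz":[0,2.8,0],"turn":0.04},{"xyz":[0,2.8,0],"turn":0.04},{"xyz":[0,2.8,0],"turn":0.04},{"xyz":[0,2.8,0],"turn":0.04},{"xyz":[0,2.8,0],"turn":0.04},{"xyz":[0,2.8,0],"turn":0.04}]}}

```text
t: 8.45
tool_pos: [0.6346, 0.1025, 0.0865]
tool_rot: [[0.977, 0.213, 0.0], [0.213, -0.977, 0.002], [0.0, -0.002, -1.0]]
wrist_force: [-0.6, 2.1, 0.4]
width: 0.0002
```

{"api": "servo_tool", "payload": {"plan": [{"xyz":[0,2.8,0],"turn":0.04},{"xyz":[0,2.8,0],"turn":0.04},{"xyz":[0,2.8,0],"turn":0.04},{"xyz":[0,2.8,0],"turn":0.04},{"xyz":[0,2.8,0],"turn":0.04},{"xyz":[0,0,0],"turn":0}]}}

```text
t: 9.05
tool_pos: [0.6365, 0.0875, 0.0864]
tool_rot: [[1.0, 0.015, -0.0], [0.015, -1.0, 0.0], [-0.0, -0.0, -1.0]]
wrist_force: [-0.9, -0.2, 0.4]
width: 0.0001
```

```bash
python3 st.py;python3 look.py m8
```

```text
9.05 [0.6365 0.0875 0.0864] r 0.07051957071868618 a 1.1854642619409719 yawx 0.8637626089151287 F [-0.9375 -0.2265  0.4416] w 6.1735686573817e-05
to a65 tool mm [-39.9839 -62.5938 -27.5656]
```

View pics/m8.png

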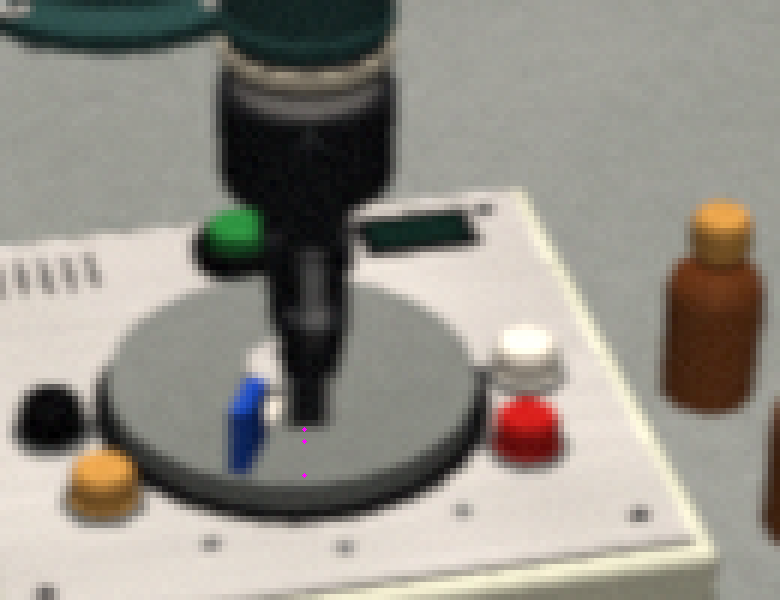

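The selector is in the -30° notch. One more notch to go.

{"api": "servo_tool", "payload": {"plan": [{"xyz":[-0.1,2.8,0],"turn":0.04},{"xyz":[-0.1,2.8,0],"turn":0.04},{"xyz":[-0.1,2.8,0],"turn":0.04},{"xyz":[-0.1,2.8,0],"turn":0.04},{"xyz":[-0.1,2.8,0],"turn":0.04},{"xyz":[-0.1,2.8,0],"turn":0.04}]}}

```text
t: 9.7
tool_pos: [0.635, 0.072, 0.0865]
tool_rot: [[0.975, -0.224, 0.001], [-0.224, -0.975, 0.002], [0.001, -0.002, -1.0]]
wrist_force: [1.5, 1.1, -0.1]
width: -0.0003
```

{"api": "servo_tool", "payload": {"plan": [{"xyz":[-0.1,2.8,0],"turn":0.04},{"xyz":[-0.1,2.8,0],"turn":0.04},{"xyz":[-0.1,2.8,0],"turn":0.04},{"xyz":[-0.1,2.8,0],"turn":0.04},{"xyz":[-0.1,2.8,0],"turn":0.04},{"xyz":[0,0,0],"turn":0}]}}

```text
t: 10.3
tool_pos: [0.6298, 0.0577, 0.0865]
tool_rot: [[0.911, -0.412, 0.0], [-0.412, -0.911, 0.0], [0.0, -0.0, -1.0]]
wrist_force: [0.4, -1.2, 0.3]
width: 0.0
```

```bash
python3 st.py;python3 look.py m9
```

```text
10.3 [0.6298 0.0577 0.0865] r 0.06977943317898273 a -23.893377955874797 yawx -24.330394959285456 F [ 0.351  -1.2293  0.2688] w 4.323894653608049e-06
to a65 tool mm [-68.9584 -69.4646 -27.4936]
```

View pics/m9.png

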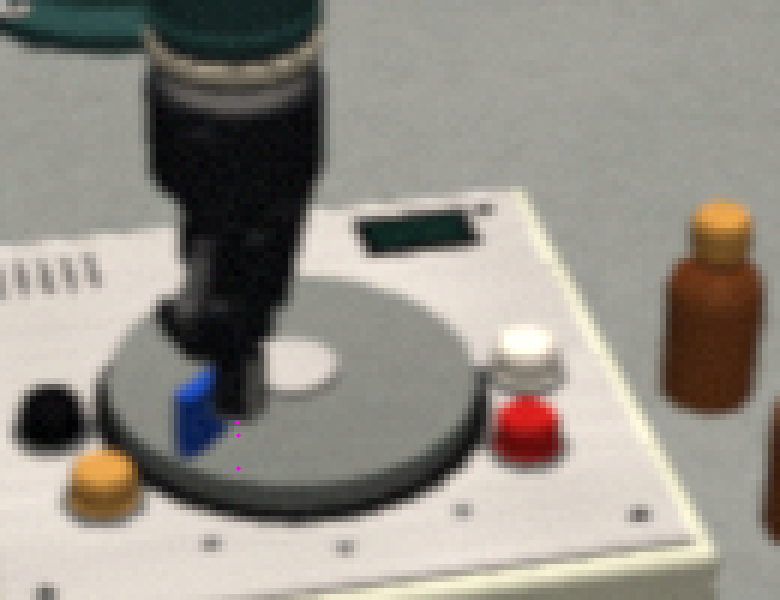

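The finger is still on the tab, about at the crest. One more small step.

{"api": "servo_tool", "payload": {"plan": [{"xyz":[-0.1,1.4,0],"turn":0.02},{"xyz":[-0.1,1.4,0],"turn":0.02},{"xyz":[0,0,0],"turn":0},{"xyz":[0,0,0],"turn":0}]}}

```text
t: 10.75
tool_pos: [0.6285, 0.0552, 0.0864]
tool_rot: [[0.893, -0.449, -0.0], [-0.449, -0.893, 0.0], [-0.0, -0.0, -1.0]]
wrist_force: [-1.2, 1.0, -0.5]
width: 0.0
```

```bash
python3 st.py;python3 look.py m10
```

```text
10.75 [0.6285 0.0552 0.0864] r 0.06964243841080446 a -26.207988029511316 yawx -26.686260056181467 F [-1.1741  0.9539 -0.4724] w 4.255009487182053e-05
to a65 tool mm [-71.703  -69.391  -27.5863]
```

View pics/m10.png

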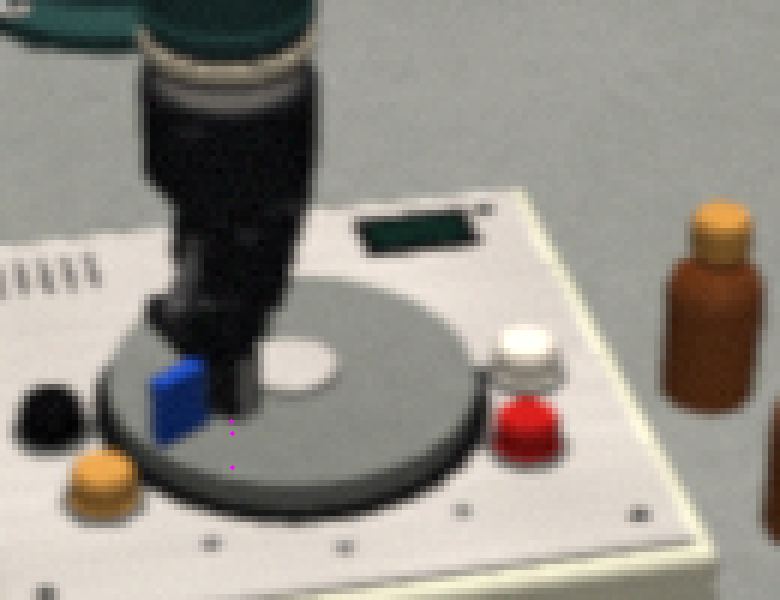

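It has snapped over. I'll back off, lift and check.

{"api": "servo_tool", "payload": {"plan": [{"xyz":[0,-3,-5],"turn":0},{"xyz":[0,0,-20],"turn":0},{"xyz":[0,0,-25],"turn":0},{"xyz":[-30,15,0],"turn":0},{"xyz":[-40,20,0],"turn":0},{"xyz":[-40,20,0],"turn":0},{"xyz":[-40,20,0],"turn":0},{"xyz":[-25,5,0],"turn":0}]}}

```text
t: 11.6
tool_pos: [0.4348, 0.065, 0.1367]
tool_rot: [[0.893, -0.45, -0.0], [-0.45, -0.893, -0.0], [-0.0, 0.0, -1.0]]
wrist_force: [-0.7, 0.1, 1.4]
width: 0.0
```

{"api": "servo_tool", "payload": {"plan": [{"xyz":[0,0,0],"turn":0},{"xyz":[0,0,0],"turn":0}]}}

```text
t: 11.8
tool_pos: [0.4381, 0.0653, 0.1373]
tool_rot: [[0.894, -0.449, 0.003], [-0.449, -0.894, 0.0], [0.002, -0.001, -1.0]]
wrist_force: [-0.6, 0.4, 0.1]
width: 0.0001
```

```bash
python3 look.py m11
python3 - <<'E'
from h import *
A=np.array([.566,.086])
for q in("aim","tab","gold_cap","start_top"):
    for d in r.tip_of("scene",q)[:2]:
        p=w("scene",d["at"]);v=p[:2]-A
        print(q,round(d["p"],2),p.round(4),"ang",np.degrees(np.arctan2(v[1],v[0])).round(1))
o=r.observe();p=o["tool_pos"];R=o["tool_rot"];print(o["t"],p,"to button",R.T@np.array([.4375-p[0],.0648-p[1],0])*1000)
E
```

```text
aim 0.81 [ 6.418e-01 -6.000e-04  7.960e-02] ang -48.8
tab 0.74 [0.5434 0.1969 0.0622] ang 101.5
tab 0.68 [0.6123 0.0349 0.0757] ang -47.8
gold_cap 0.53 [ 0.64   -0.0045  0.0653] ang -50.7
start_top 0.51 [0.4386 0.0679 0.0832] ang -171.9
start_top 0.24 [0.5945 0.3338 0.0021] ang 83.4
12.05 [0.43847645 0.06493116 0.13636679] to button [-8.13223105e-01  5.56168608e-01  1.30774488e-04]
```

View pics/m11.png

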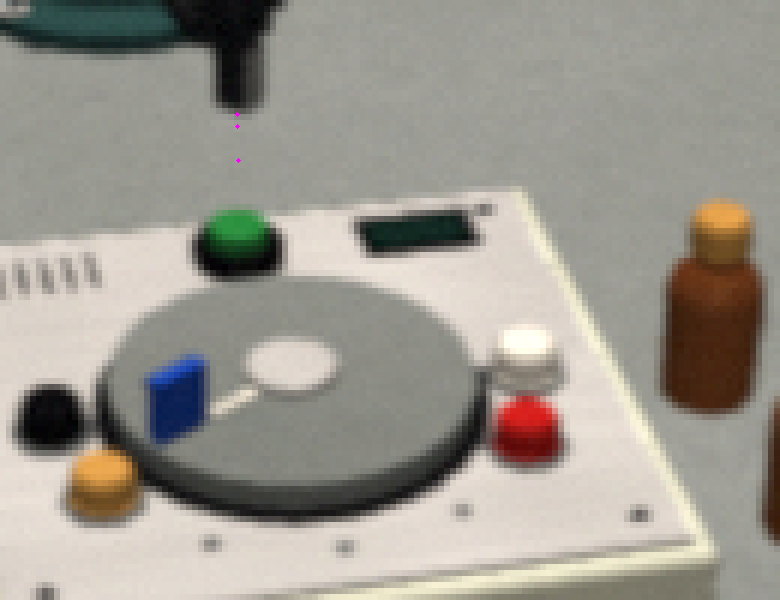

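The tab rests on the gold cap, with the detected aim point 4 mm from the cap. The button is up and the tip is centred over it. I'll descend guarded.

{"api": "servo_tool", "payload": {"plan": [{"xyz":[0,0,15],"turn":0},{"xyz":[0,0,15],"turn":0},{"xyz":[0,0,10],"turn":0},{"xyz":[0,0,5],"turn":0},{"xyz":[0,0,0],"turn":0},{"xyz":[0,0,0],"turn":0}]}}

```text
t: 12.65
tool_pos: [0.4381, 0.0651, 0.0918]
tool_rot: [[0.893, -0.449, 0.001], [-0.449, -0.893, 0.0], [0.001, -0.0, -1.0]]
wrist_force: [0.1, 0.1, -0.2]
width: 0.0002
```

{"api": "servo_tool", "payload": {"plan": [{"xyz":[0,0,3],"turn":0},{"xyz":[0,0,0],"turn":0}]}}

```text
t: 12.85
tool_pos: [0.4377, 0.0651, 0.0886]
tool_rot: [[0.893, -0.449, 0.001], [-0.449, -0.893, 0.0], [0.0, -0.0, -1.0]]
wrist_force: [0.9, -0.5, -0.5]
width: -0.0001
```

```bash
python3 look.py m12; python3 st.py
```

```text
12.9 [0.4377 0.0651 0.0887] r 0.12997203471913454 a -170.73450939850557 yawx -26.69749444867509 F [ 0.1926 -0.5656 -0.5955] w 8.420077007701898e-05
to a65 tool mm [ 103.1358 -146.3037  -25.2656]
```

View pics/m12.png

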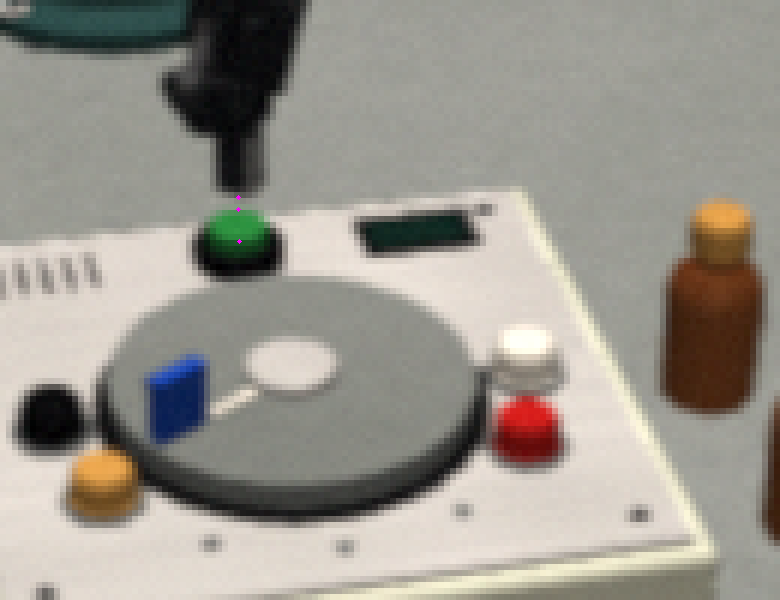

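The tip is about 12–15 mm above the button.

{"api": "servo_tool", "payload": {"plan": [{"xyz":[0,0,4],"turn":0},{"xyz":[0,0,3],"turn":0},{"xyz":[0,0,2],"turn":0},{"xyz":[0,0,0],"turn":0}]}}

```text
t: 13.3
tool_pos: [0.4372, 0.0651, 0.0789]
tool_rot: [[0.893, -0.449, -0.001], [-0.449, -0.893, 0.0], [-0.001, 0.0, -1.0]]
wrist_force: [-0.2, -0.1, 0.0]
width: -0.0003
```

{"api": "servo_tool", "payload": {"plan": [{"xyz":[0,0,2],"turn":0},{"xyz":[0,0,1],"turn":0},{"xyz":[0,0,0],"turn":0}]}}

```text
t: 13.6
tool_pos: [0.4375, 0.0651, 0.0762]
tool_rot: [[0.893, -0.449, -0.0], [-0.449, -0.893, 0.0], [-0.0, 0.0, -1.0]]
wrist_force: [-0.4, -0.8, -0.3]
width: 0.0002
```

{"api": "servo_tool", "payload": {"plan": [{"xyz":[0,0,2],"turn":0},{"xyz":[0,0,1],"turn":0},{"xyz":[0,0,0],"turn":0}]}}

```text
t: 13.9
tool_pos: [0.4374, 0.0651, 0.0732]
tool_rot: [[0.893, -0.449, -0.0], [-0.449, -0.893, 0.0], [-0.0, 0.0, -1.0]]
wrist_force: [-0.4, -0.3, -0.2]
width: 0.0001
```

{"api": "servo_tool", "payload": {"plan": [{"xyz":[0,0,2],"turn":0},{"xyz":[0,0,0],"turn":0}]}}

```text
t: 14.1
tool_pos: [0.4374, 0.0651, 0.0711]
tool_rot: [[0.893, -0.449, -0.0], [-0.449, -0.893, -0.0], [-0.0, 0.0, -1.0]]
wrist_force: [-0.0, 0.0, -0.7]
width: 0.0003
```

```bash
python3 look.py m13; python3 st.py
```

```text
14.15 [0.4375 0.0651 0.0712] r 0.1302298774074191 a -170.75487594120693 yawx -26.69756271072059 F [ 0.5793 -0.1614  0.6324] w 0.00024502627245513145
to a65 tool mm [ 103.3474 -146.4073  -42.8043]
```

View pics/m13.png

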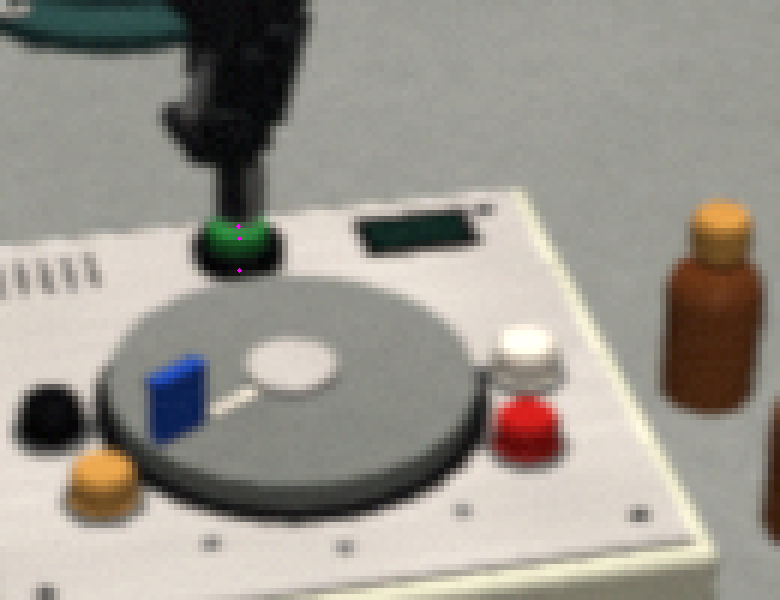

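Close to contact. I'll press in 2 mm steps until the force rises past the spring's 4 N.

{"api": "servo_tool", "payload": {"plan": [{"xyz":[0,0,1],"turn":0},{"xyz":[0,0,1],"turn":0},{"xyz":[0,0,0],"turn":0}]}}

```text
t: 14.45
tool_pos: [0.4377, 0.0651, 0.0695]
tool_rot: [[0.893, -0.449, 0.0], [-0.449, -0.893, 0.0], [0.0, -0.0, -1.0]]
wrist_force: [-0.4, -0.3, 1.6]
width: 0.0002
```

{"api": "servo_tool", "payload": {"plan": [{"xyz":[0,0,1],"turn":0},{"xyz":[0,0,1],"turn":0},{"xyz":[0,0,0],"turn":0}]}}

```text
t: 14.75
tool_pos: [0.4378, 0.0651, 0.0675]
tool_rot: [[0.893, -0.449, 0.0], [-0.449, -0.893, 0.0], [0.0, -0.0, -1.0]]
wrist_force: [-0.9, 0.4, 3.0]
width: -0.0001
```

{"api": "servo_tool", "payload": {"plan": [{"xyz":[0,0,1],"turn":0},{"xyz":[0,0,1],"turn":0},{"xyz":[0,0,0],"turn":0}]}}

```text
t: 15.05
tool_pos: [0.4378, 0.0651, 0.0655]
tool_rot: [[0.893, -0.449, 0.0], [-0.449, -0.893, 0.0], [0.0, -0.0, -1.0]]
wrist_force: [-0.2, -0.1, 2.8]
width: -0.0001
```

{"api": "servo_tool", "payload": {"plan": [{"xyz":[0,0,1],"turn":0},{"xyz":[0,0,0],"turn":0}]}}

```text
t: 15.25
tool_pos: [0.4377, 0.0651, 0.0645]
tool_rot: [[0.893, -0.449, 0.0], [-0.449, -0.893, 0.0], [0.0, -0.0, -1.0]]
wrist_force: [0.1, -0.3, 3.9]
width: 0.0
```

{"api": "servo_tool", "payload": {"plan": [{"xyz":[0,0,1],"turn":0},{"xyz":[0,0,0],"turn":0}]}}

```text
t: 15.45
tool_pos: [0.4378, 0.0651, 0.0641]
tool_rot: [[0.893, -0.449, 0.0], [-0.449, -0.893, 0.0], [0.0, -0.0, -1.0]]
wrist_force: [-1.5, -0.8, 6.9]
width: -0.0001
```

{"api": "servo_tool", "payload": {"plan": [{"xyz":[0,0,1],"turn":0},{"xyz":[0,0,0],"turn":0}]}}

```text
t: 15.65
tool_pos: [0.4378, 0.0651, 0.064]
tool_rot: [[0.893, -0.449, 0.001], [-0.449, -0.893, -0.0], [0.001, -0.0, -1.0]]
wrist_force: [-4.7, -1.1, 11.4]
width: -0.0002
```

{"api": "servo_tool", "payload": {"plan": [{"xyz":[0,0,-5],"turn":0},{"xyz":[0,0,-15],"turn":0},{"xyz":[0,0,-30],"turn":0},{"xyz":[0,0,-40],"turn":0},{"xyz":[0,0,0],"turn":0},{"xyz":[0,0,0],"turn":0}]}}

```text
t: 16.25
tool_pos: [0.438, 0.0651, 0.1529]
tool_rot: [[0.893, -0.449, 0.002], [-0.449, -0.893, 0.0], [0.001, -0.001, -1.0]]
wrist_force: [-0.3, 0.2, -0.4]
width: 0.0
```

```bash
python3 look.py m14; python3 st.py
python3 - <<'E'
from h import *
for q in("aim","gold_cap","bottle_a","tape","start_top"):
    print(q,[(round(d["p"],2),w("scene",d["at"]).round(4)) for d in r.tip_of("scene",q)[:2]])
E
```

```text
16.3 [0.4371 0.0651 0.1515] r 0.1305812775144863 a -170.774437944679 yawx -26.699061262551673 F [ 0.1252  0.4118 -0.7822] w 0.00011311244223563189
to a65 tool mm [ 103.7125 -146.604    37.2938]
aim [(0.62, array([ 0.6438, -0.0011,  0.0819])), (0.4, array([0.5417, 0.0848, 0.0035]))]
gold_cap [(0.49, array([ 0.6415, -0.0056,  0.064 ])), (0.26, array([ 0.6618, -0.18  ,  0.0039]))]
bottle_a [(0.85, array([ 0.4802,  0.2987, -0.0021])), (0.64, array([0.5972, 0.3315, 0.0035]))]
tape [(0.76, array([ 0.6583, -0.1796,  0.0018])), (0.3, array([ 0.6417, -0.0075,  0.065 ]))]
start_top [(0.44, array([0.4373, 0.063 , 0.0822]))]
```

View pics/m14.png

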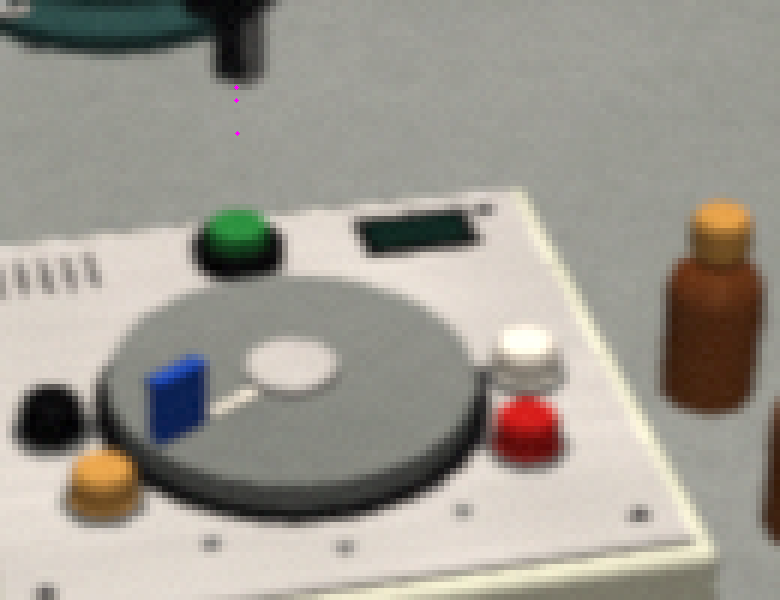

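The button is back up, the tab points at the gold cap, the bottles and tape have not moved, and the arm is clear. Handing in.

```bash
python3 -c "
from workcell import r
print(r.sign_off())"
```

```text
the job is handed in; nothing more can be done
None
```

The selector now rests on the gold cap, and the start button has been pressed fully and has come back up. I handed the job in at about 16.5 s; the sign-off gave no verdict.

- **Selector:** I pushed the blue tab with the shut fingers, without gripping it, from the +30° notch through 0° and -30° to -60°. The wrist force at the end of each move call never read more than about 2 N, but I did not watch it in between. In the last picture the detected aim point is about 5 mm from the gold cap, within the 15 mm limit.
- **Button:** I pressed only after seeing the selector set. The button hit its stop after about 6 mm of travel, and I pushed on to 11 N to be sure. The last picture shows it up again.
- **Bottles and tape:** they were detected within about 4 mm of their first positions, which is within the detectors' accuracy.
- **Disagreement:** the fingertips are about 26 mm higher than the stated 19 mm ahead of the TCP would put them. The pictures and the contact heights showed this, so I used those for working height.
- **Detectors:** they also gave a few wrong low-confidence hits, such as a tab near the white cap, which I dismissed against the picture.

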